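# Cover the beaker and hold the inspection mirror on it

## Task

Set the loose white cover with the red knob on the beaker so that it sits seated and level, and let go of it. Then turn the inspection camera's sprung mirror head by the blue grip on top until its mirror points at the cover's red knob, so that the knob appears in the middle of the camera's view, and finish while still holding the mirror steady at that angle (let go, it springs back). Leave the amber bottle, the white carton and the benchtop timer where they are.

Things in the scene. Friction and masses are not known exactly. Their poses are not given: they have to be found in the camera images.
- beaker: Open clear plastic beaker, loose, 59 mm across the rim, 70 mm tall, wall about 2 mm, mouth at least 48 mm wide. Origin: centre of its underside; z up. It stands either to the left or to the right of the middle of the worktop (it swaps places with the amber bottle).
- cover: Loose rigid white disc cover, 70 mm across, with a red knob, about 50 g. Origin: centre of the underside of its plug; z up through the knob. Plug 40 mm across, z 0 to 6 mm; disc 70 mm across, z 6 to 10 mm; thin neck to 16 mm; red knob, an upright cylinder 24 mm across, z 16 to 48 mm. It starts lying level on the worktop on its plug. Seated, the plug is inside the beaker and the disc rests on the rim, so the origin is 64 mm above the worktop.
- red_knob (a point): Point on the axis of the cover's red knob, 36 mm above the cover's origin: the marker to be seen in the mirror. Axes as the cover.
- camera_base: Grey round housing, 92 mm across and 49 mm tall, fixed to the worktop; a camera in it looks straight up into the mirror head above it. Origin: centre of its underside, on the vertical turning axis; x is the direction in which the mirror faces at rest.
- mirror_head (a joint): Turning angle of the mirror head about the vertical axis, rad, 0 at rest, positive counter-clockwise seen from above, range -1.4 to 1.4. A weak spring (0.04 N m per rad) turns it back to 0 when let go. The whole head with its grip reaches 186 mm above the worktop.
- mirror_centre (a point): Centre of the mirror, on the turning axis 100 mm above the worktop, the same height as the red knob once the cover is seated. The mirror is a 68 by 58 mm glass set at 45 degrees on the head, so the camera's line of sight leaves level, along this frame's +x (turns with the head; a yellow pointer on the head's round white top plate and a yellow stripe on the grip's front end mark this side). z up.
- mirror_grip (a point): Grip point of the blue grip on top of the head, on the turning axis 168 mm above the worktop. The grip is an upright plate 44 mm long (along x, the mirror's facing direction), 10 mm thick (along y) and standing from 141 to 186 mm above the worktop; below it is a round plate 72 mm across, its top at 141 mm. Axes turn with the head.
- amber_bottle: Brown reagent bottle with white cap, 58 mm across, 112 mm tall, loose; leave it. Origin: centre of its underside.
- film_box: White carton 55 x 120 x 50 mm, loose; leave it. Origin: centre of its underside.
- timer: Small pale benchtop timer with three round buttons, lying flat, 66 x 66 x 19 mm, loose; leave it. Origin: centre of its underside.
Not all that is in view belongs to the job. Leave any brown or turquoise look-alike of the cover alone.

How it is judged:
By the outcome, as a careful person would: the job done as asked, in the order asked, and still so for the second after the job is handed in, while the arm keeps its last pose, push and grip.
It also fails if it takes over 54 s, if anything falls off the work surface, if the arm or the gripper's body presses on something with over 40 N, if the wrist force passes 120 N, or if a joint passes its speed limit or range.

## Robot

A 7-joint arm with a two-finger parallel gripper is mounted at the origin on the work surface; the furniture and walls round the work are solid. World frame = base frame: x ahead of the robot, y to its left, z up, the work surface at z = 0. Lengths are in m, angles in rad, forces in N, time in s.
With the tool pointing down it reaches from about 0.35 to 0.775 m from the base axis. Payload 3.1 kg.
Tool frame: the origin (TCP) lies at the very end of the fingers, on their centre line; the grasp point (between the pads) lies arm.grip_point_offset behind it (arm.grip_point_offset is the distance from the TCP to the grasp point, in m); x points along the fingers, y is the direction in which the jaws open and shut, and the axes are right-handed (so a half turn about x gives the same grasp; the last joint's range is limited). The gripper opens to 85 mm and grips with 20 to 120 N. Pads are 22 mm wide; open, the fingers measure 114 mm over their backs; the gripper's body (76 mm by 85 mm) begins 54 mm behind the grasp point. The pads swing forward as they close: fully open they stand 13 mm farther back than shut.
Start: joints at [-1.239, 0.311, 0.014, 1.512, -0.004, 1.319, -0.027], TCP at [0.201, 0.512, 0.231] pointing down, gripper open.
Joint ranges: [-2.7, 2.7], [-0.3, 1.91], [-1.27, 1.3], [0.12, 2.57], [-1.44, 4.58], [0.2, 2.03], [-3.05, 3.05]. Speed limits (rad/s): [2.79, 2.79, 3.14, 3.14, 3.14, 3.14, 3.14].

## Interface

Orientations are given as a rotation vector (axis times angle).
In Python, from workcell import arm gives the robot as it stands.
- The arm moves only by the shell command python3 -m inch 'ROWS' [FORCE]. ROWS is JSON, a list of rows, each an object of numbers: "fingers": the gripper command: -1 is shut, 1 is fully open, values between are in proportion; "x", "y", "z": the shift along the world's x, y, z in units of 0.03 m (1.0 is 0.03 m); "wx", "wy", "wz": the turn, a rotation vector about the world's x, y, z in units of 0.15 rad (1.0 is 0.15 rad). A call has 1 to 5 rows; each row shifts and turns the commanded pose from where the row before left it; what a row does not reach is not made up. A row lasts 1/8 s, in which the tool goes at most 62.5 mm and 10.7 degrees, less where a joint would pass 70% of its speed; a pose out of reach is approached as far as the arm can. A call with a number of a shift or a turn outside -1 to 1 is refused whole. A call with a gripper value outside its range is refused whole. The fingers move at their own pace and stop on an object; FORCE is the grip in N (left out, the last holds). Time passes only in rows, so rows that do not move let the fingers close. It gives the time, the measured TCP pose, the force and the opening at its end, in the units of the state.
- arm.sense(): the state, without advancing time (a new reading comes with each control period).
- arm.capture(name): name is "scene" or "top"; returns the picture (420x560x3 uint8, red, green, blue); there is no depth.
- arm.calibration(name): a dict with "fx", "fy", "cx", "cy" (pixels), "world_from_camera" (4x4, takes a point from camera to world coordinates). Camera axes: x right, y up, looking along -z (the intrinsics and any distortion apply to the point x, -y, -z); pixel columns grow to the right and rows downward; lengths in m; the calibration is good to about 2 mm. A picture is of the moment at which its call begins. calibration takes no time and is no camera call.
- arm.job_done(): hands the job in, once; it reports no verdict.
The state is a dict: "time_s": time; "joint_positions": joint angles; "dq": joint speeds; "joint_efforts": joint torques, N m; "eef_pos": TCP position; "tcp_rot": TCP orientation; "force": force on the tool from outside, world axes, zero at the start; "wrist_torque": the same for the moment, N m; "opening": opening from 0.0 (shut) to 1.0 (fully open).
Only numpy, scipy, OpenCV 4.12 (cv2) and the standard library are available. Lean on these libraries where they do the work, as an engineer would, in place of code of your own. Each camera call takes 0.05 s, during which the arm holds its last target.

## Working session

There is one attempt and no reset: what is moved stays moved. The work goes in short steps, Python scripts to look and compute and a shell command to move; the robot and the scene stay as the last step left them, time stands still between calls to the robot, and variables do not carry over. Pictures are saved under pics/ and viewed, and the job is handed in when it is done.

```bash
mkdir -p pics; ls; python3 - <<'E'
from workcell import arm
import cv2,numpy as np
np.set_printoptions(precision=4,suppress=True)
for n in("scene","top"):
    im=arm.capture(n); cv2.imwrite(f"pics/{n}0.png",cv2.cvtColor(im,cv2.COLOR_RGB2BGR))
    print(n,arm.calibration(n))
print(arm.sense(),arm.grip_point_offset)
E
```

```text
pics
scene {'fx': 514.0934916185165, 'fy': 514.0934916185165, 'cx': 274.32680070430325, 'cy': 201.4941256548293, 'world_from_camera': array([[ 0.7558,  0.4066, -0.5133, -0.1178],
       [-0.6543,  0.4978, -0.5693, -0.595 ],
       [ 0.024 ,  0.7661,  0.6422,  0.8964],
       [ 0.    ,  0.    ,  0.    ,  1.    ]])}
top {'fx': 450.83139935020836, 'fy': 450.83139935020836, 'cx': 279.6667742119088, 'cy': 207.8325123883368, 'world_from_camera': array([[-0.0106,  0.9936, -0.1127,  0.4047],
       [-0.9999, -0.0103,  0.0034,  0.1076],
       [ 0.0022,  0.1127,  0.9936,  1.0944],
       [ 0.    ,  0.    ,  0.    ,  1.    ]])}
{'time_s': 0.1, 'joint_positions': array([-1.2387,  0.3116,  0.014 ,  1.5129, -0.0044,  1.3192, -0.0272]), 'dq': array([ 0.0002, -0.0028,  0.0001, -0.0032, -0.0005, -0.0001, -0.0002]), 'joint_efforts': array([  0.0006, -38.0857,   0.1465, -23.1241,   0.0122,   0.0082,
        -0.    ]), 'eef_pos': array([0.2006, 0.5114, 0.2303]), 'tcp_rot': array([ 0.2916,  1.5511, -0.2949]), 'force': array([ 0.7326, -0.4391,  0.0289]), 'wrist_torque': array([-0.014 ,  0.0419,  0.0461]), 'opening': 1.0005146460214376} 0.0187
```

View pics/scene0.png

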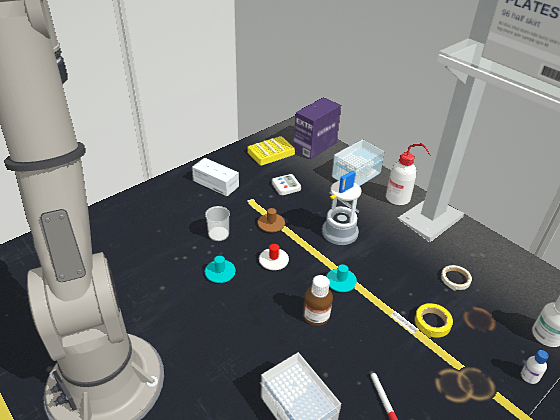

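View pics/top0.png

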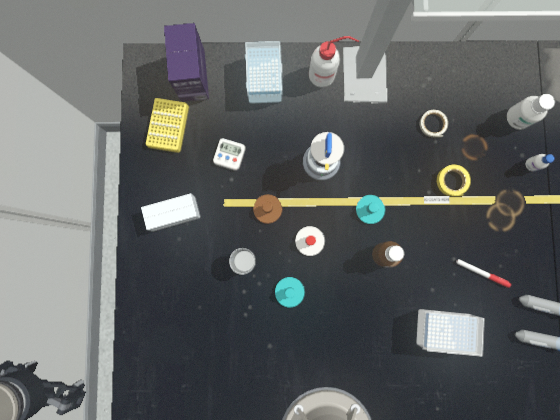

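The scene view shows the white cover with the red knob at (274,258), the beaker at (218,222), the amber bottle at (318,300) and the mirror head at (343,210). The top view has the cover at (310,240), the beaker at (242,261) and the head with its blue grip at (327,150). Next I'll measure these positions.

```bash
cat > h.py <<'E'
import numpy as np,cv2
from workcell import arm
np.set_printoptions(precision=4,suppress=True)
def ray(n,u,v):
    c=arm.calibration(n);T=c["world_from_camera"]
    d=np.array([(u-c["cx"])/c["fx"],-(v-c["cy"])/c["fy"],-1.]);return T[:3,3],T[:3,:3]@d
def plane(n,u,v,z):
    o,d=ray(n,u,v);return o+d*(z-o[2])/d[2]
def proj(n,p):
    c=arm.calibration(n);T=c["world_from_camera"];q=T[:3,:3].T@(np.array(p)-T[:3,3])
    return np.array([c["cx"]+c["fx"]*q[0]/-q[2],c["cy"]-c["fy"]*q[1]/-q[2]])
def two(a,b):
    (o1,d1),(o2,d2)=ray("scene",*a),ray("top",*b)
    s=np.linalg.lstsq(np.stack([d1,-d2],1),o2-o1,rcond=None)[0]
    p,q=o1+d1*s[0],o2+d2*s[1];return (p+q)/2,np.linalg.norm(p-q)
def blobs(im,lo,hi,box,amin=20):
    x0,y0,x1,y1=box;hsv=cv2.cvtColor(im,cv2.COLOR_RGB2HSV)[y0:y1,x0:x1]
    m=cv2.inRange(hsv,np.array(lo),np.array(hi))
    n,l,s,c=cv2.connectedComponentsWithStats(m)
    return [(c[i]+[x0,y0],s[i]+np.array([x0,y0,0,0,0])) for i in range(1,n) if s[i,4]>=amin],m
def save(n,im,box,k):
    x0,y0,x1,y1=box
    cv2.imwrite(f"pics/{n}.png",cv2.cvtColor(cv2.resize(im[y0:y1,x0:x1],None,fx=k,fy=k,interpolation=cv2.INTER_NEAREST),cv2.COLOR_RGB2BGR))
E
python3 - <<'E'
from h import *
S=cv2.cvtColor(cv2.imread("pics/scene0.png"),cv2.COLOR_BGR2RGB);T=cv2.cvtColor(cv2.imread("pics/top0.png"),cv2.COLOR_BGR2RGB)
save("t1",T,(215,125,355,280),5.1 and 5);save("s1",S,(195,165,375,285),4)
for n,im,bx in(("scene",S,(250,235,300,275)),("top",T,(290,220,330,260))):
    print(n,"red",blobs(im,(0,150,90),(8,255,255),bx)[0])
    print(n,"white",blobs(im,(0,0,150),(179,60,255),bx,40)[0])
for n,im,bx in(("scene",S,(320,160,370,230)),("top",T,(300,120,350,180))):
    print(n,"blue",blobs(im,(100,120,60),(125,255,255),bx)[0])
    print(n,"yel",blobs(im,(20,120,120),(35,255,255),bx,4)[0])
    print(n,"white",blobs(im,(0,0,170),(179,40,255),bx)[0])
E
```

```text
scene red [(array([273.6618, 251.0662]), array([269, 244,  11,  16, 136]))]
scene white [(array([273.5882, 260.0049]), array([259, 249,  30,  21, 408]))]
top red [(array([310.1719, 240.1719]), array([306, 236,   9,   9,  64]))]
top white [(array([309.5198, 240.5792]), array([295, 226,  30,  30, 606]))]
scene blue [(array([346.9462, 180.9776]), array([339, 171,  17,  22, 223]))]
scene yel [(array([344. , 181.5]), array([344, 180,   1,   4,   4])), (array([332.8, 196.4]), array([330, 195,   7,   4,  20]))]
scene white [(array([349.6085, 188.7539]), array([ 328,  160,   42,   70, 1203])), (array([341.9149, 217.5319]), array([338, 215,   9,   6,  47]))]
top blue [(array([328.1327, 144.5918]), array([326, 133,   5,  24,  98]))]
top yel [(array([326.3333, 166.3889]), array([325, 164,   4,   6,  18]))]
top white [(array([325.9719, 152.4004]), array([308, 132,  36,  44, 889]))]
```

View pics/t1.png

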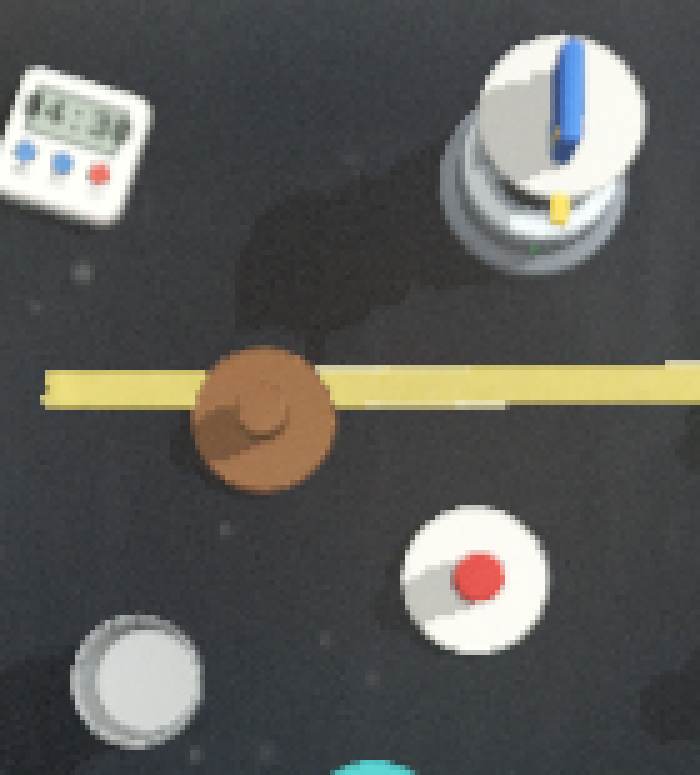

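View pics/s1.png

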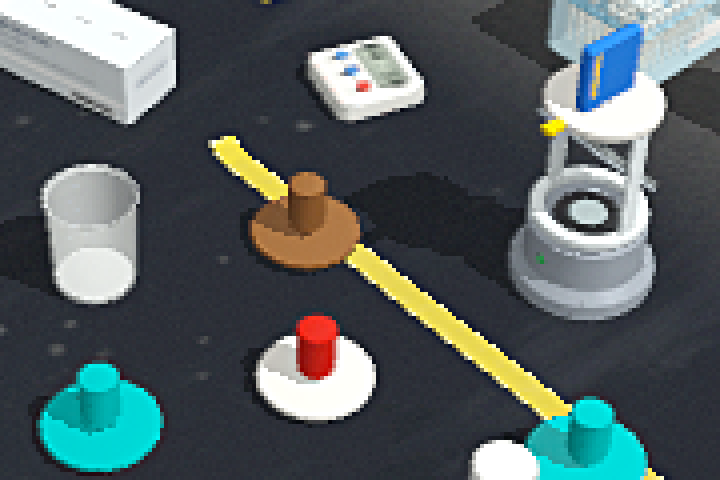

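```bash
python3 - <<'E'
from h import *
print("knob top",plane("top",310.2,240.1,.048),plane("scene",274,246.5,.048))
print("disc top",plane("top",309.6,240.5,.010),plane("scene",273.6,258.7,.010))
print("beaker", plane("top",241.9,260.9,.07),plane("scene",217,213.5,.07), "bottom",plane("top",244.1,260.5,.003),plane("scene",218,233,.003))
print("plate",plane("top",327.1,147.5,.141),plane("scene",346.0,189.7,.141))
for r in [(325.97,137.5),(327.1,147.5)]: pass
print("pointer",plane("top",326.4,166.4,.139),plane("scene",332.8,196.4,.139))
print("grip top ends",plane("top",329,133,.186),plane("top",327.3,152.5,.186))
print("base (z~0)",plane("top",321,163,.03))
print("amber",plane("top",396,254,.11),"timer",plane("top",229.5,154,.019),"box",plane("top",170,212,.05))
for p in("brown",267,209),("cy1",371,209),("cy2",290,292): print(p[0],plane("top",p[1],p[2],.01))
E
```

```text
knob top [0.4474 0.0341 0.048 ] [0.4529 0.0342 0.048 ]
disc top [0.448  0.0328 0.01  ] [0.4511 0.0322 0.01  ]
beaker [0.4013 0.1906 0.07  ] [0.4052 0.1912 0.07  ] bottom [0.402  0.1907 0.003 ] [0.4059 0.1933 0.003 ]
plate [0.6431 0.0004 0.141 ] [0.6456 0.0001 0.141 ]
pointer [0.6019 0.0026 0.139 ] [0.6052 0.004  0.139 ]
grip top ends [0.6624 0.0009 0.186 ] [0.6213 0.0053 0.186 ]
base (z~0) [0.6329 0.0035 0.03  ]
amber [ 0.4128 -0.1475  0.11  ] timer [0.6598 0.2246 0.019 ] box [0.5161 0.3594 0.05  ]
brown [0.5252 0.1346 0.01  ]
cy1 [ 0.5226 -0.1172  0.01  ]
cy2 [0.3267 0.0815 0.01  ]
```

```bash
cat >> h.py <<'E'
from scipy.spatial.transform import Rotation as R
def st(tgt=None):
    s=arm.sense();M=R.from_rotvec(s["tcp_rot"]).as_matrix()
    print("t",s["time_s"],"pos",s["eef_pos"],"x",M[:,0],"jaw deg",np.degrees(np.arctan2(M[1,1],M[0,1])),"F",s["force"],"op",s["opening"],"q",s["joint_positions"])
    if tgt is not None: print("units",(np.array(tgt)-s["eef_pos"])/.03)
E
python3 -c "
from h import *
st([.4495,.0335,.1])"
```

```text
t 0.1 pos [0.2006 0.5114 0.2303] x [-0.0007 -0.002  -1.    ] jaw deg 68.5856645699134 F [ 0.7326 -0.4391  0.0289] op 1.0005146460214376 q [-1.2387  0.3116  0.014   1.5129 -0.0044  1.3192 -0.0272]
units [  8.2971 -15.9306  -4.3444]
```

```bash
python3 -m inch '[{"fingers":1,"x":0.5,"y":-1},{"fingers":1,"x":0.5,"y":-1},{"fingers":1,"x":0.5,"y":-1},{"fingers":1,"x":0.5,"y":-1},{"fingers":1,"x":0.5,"y":-1}]' 40 && python3 -m inch '[{"fingers":1,"x":0.5,"y":-1},{"fingers":1,"x":0.5,"y":-1},{"fingers":1,"x":0.5,"y":-1},{"fingers":1,"x":0.5,"y":-1},{"fingers":1,"x":0.5,"y":-1}]' && python3 -m inch '[{"fingers":1,"x":0.6,"y":-1},{"fingers":1,"x":0.6,"y":-1},{"fingers":1,"x":0.6,"y":-1},{"fingers":1,"x":0.6,"y":-1},{"fingers":1,"x":0.6,"y":-1}]' && python3 -c "
from h import *
st([.4495,.0335,.1])"
```

```text
$[0]: bad value
```

```bash
python3 -m inch '[{"x":0.5,"y":-1,"z":0,"wx":0,"wy":0,"wz":0,"fingers":1},{"x":0.5,"y":-1,"z":0,"wx":0,"wy":0,"wz":0,"fingers":1},{"x":0.5,"y":-1,"z":0,"wx":0,"wy":0,"wz":0,"fingers":1},{"x":0.5,"y":-1,"z":0,"wx":0,"wy":0,"wz":0,"fingers":1},{"x":0.5,"y":-1,"z":0,"wx":0,"wy":0,"wz":0,"fingers":1}]' 40
```

```text
time_s: 0.72
eef_pos: [0.276, 0.3606, 0.2308]
tcp_rot: [0.293, 1.551, -0.294]
force: [0.1, -0.1, -0.7]
opening: 1.001
```

Every row needs all the keys. The arm tracks well, so I'll continue.

```bash
python3 -m inch '[{"x":0.5,"y":-1,"z":0,"wx":0,"wy":0,"wz":0,"fingers":1},{"x":0.5,"y":-1,"z":0,"wx":0,"wy":0,"wz":0,"fingers":1},{"x":0.5,"y":-1,"z":0,"wx":0,"wy":0,"wz":0,"fingers":1},{"x":0.5,"y":-1,"z":0,"wx":0,"wy":0,"wz":0,"fingers":1},{"x":0.5,"y":-1,"z":0,"wx":0,"wy":0,"wz":0,"fingers":1}]' && python3 -m inch '[{"x":0.6,"y":-1,"z":0,"wx":0,"wy":0,"wz":0,"fingers":1},{"x":0.6,"y":-1,"z":0,"wx":0,"wy":0,"wz":0,"fingers":1},{"x":0.6,"y":-1,"z":0,"wx":0,"wy":0,"wz":0,"fingers":1},{"x":0.6,"y":-1,"z":-0.7,"wx":0,"wy":0,"wz":0,"fingers":1},{"x":0.6,"y":-1,"z":-0.7,"wx":0,"wy":0,"wz":0,"fingers":1}]' && python3 -c "
from h import *
st([.4495,.0335,.1])"
```

```text
time_s: 1.35
eef_pos: [0.3509, 0.2108, 0.231]
tcp_rot: [0.293, 1.551, -0.294]
force: [-0.1, -0.1, -0.5]
opening: 0.995
time_s: 1.98
eef_pos: [0.4412, 0.0612, 0.1887]
tcp_rot: [0.293, 1.551, -0.293]
force: [0.5, -0.5, -0.2]
opening: 0.999
t 1.975 pos [0.4412 0.0612 0.1887] x [ 0.0003  0.0004 -1.    ] jaw deg 68.60489828264211 F [ 0.517  -0.4624 -0.2096] op 0.9990001254195758 q [-0.5988  0.1302  0.4702  1.8623 -0.0645  1.1635  1.0909]
units [ 0.2773 -0.923  -2.9572]
```

```bash
python3 -m inch '[{"x":0.15,"y":-0.5,"z":-1,"wx":0,"wy":0,"wz":0,"fingers":1},{"x":0.13,"y":-0.42,"z":-1,"wx":0,"wy":0,"wz":0,"fingers":1},{"x":0,"y":0,"z":-1,"wx":0,"wy":0,"wz":0,"fingers":1},{"x":0,"y":0,"z":0,"wx":0,"wy":0,"wz":0,"fingers":1}]' && python3 -c "
from h import *
st([.4495,.0335,.017])
for n in('scene','top'):
  im=arm.capture(n); save(n+'2',im,(200,130,400,290) if n=='scene' else (240,160,380,280),4)
"
```

```text
time_s: 2.48
eef_pos: [0.4465, 0.034, 0.0972]
tcp_rot: [0.292, 1.557, -0.296]
force: [0.0, 0.1, 0.1]
opening: 1.003
t 2.475 pos [0.4465 0.034  0.0972] x [-0.0064 -0.0014 -1.    ] jaw deg 68.55288603447343 F [0.0226 0.0751 0.1132] op 1.0029940866354148 q [-0.5245  0.2551  0.4826  1.9775 -0.1434  0.9485  1.2259]
units [ 0.0993 -0.0177 -2.6721]
```

View pics/scene2.png

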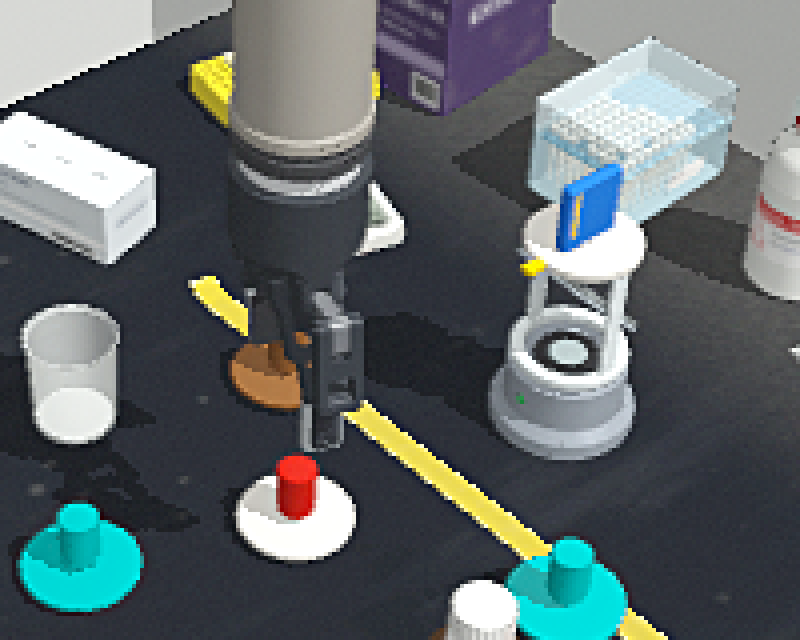

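View pics/top2.png

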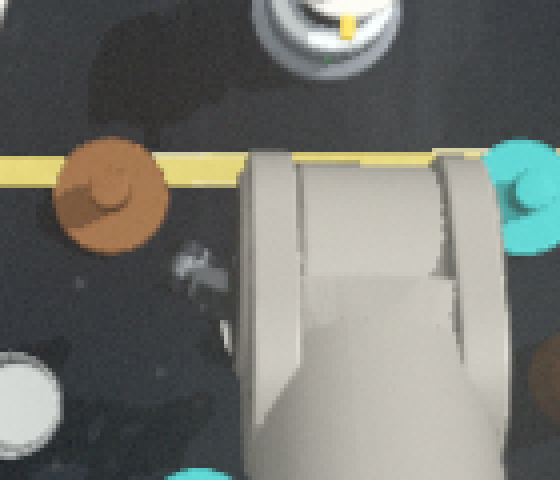

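The scene view shows the open fingers above and just beyond the red knob at crop (297,485), with nothing in the way. The top view is blocked by the arm. I'll descend.

```bash
python3 -m inch '[{"x":0.1,"y":0,"z":-0.9,"wx":0,"wy":0,"wz":0,"fingers":1},{"x":0,"y":0,"z":-0.8,"wx":0,"wy":0,"wz":0,"fingers":1},{"x":0,"y":0,"z":-0.5,"wx":0,"wy":0,"wz":0,"fingers":1},{"x":0,"y":0,"z":-0.3,"wx":0,"wy":0,"wz":0,"fingers":1},{"x":0,"y":0,"z":0,"wx":0,"wy":0,"wz":0,"fingers":1}]' && python3 -c "
from h import *
st([.4495,.0335,.017])
im=arm.capture('scene'); save('scene3',im,(200,130,400,290),4)
"
```

```text
time_s: 3.2
eef_pos: [0.4523, 0.0345, 0.0244]
tcp_rot: [0.293, 1.551, -0.293]
force: [-0.8, -0.2, 0.1]
opening: 1.001
t 3.2 pos [0.4523 0.0345 0.0244] x [ 0.      0.0001 -1.    ] jaw deg 68.59553766674883 F [-0.7933 -0.2214  0.0555] op 1.0005565555143332 q [-0.4787  0.3806  0.4461  2.0389 -0.2324  0.7699  1.3047]
units [-0.0948 -0.0342 -0.2469]
```

View pics/scene3.png

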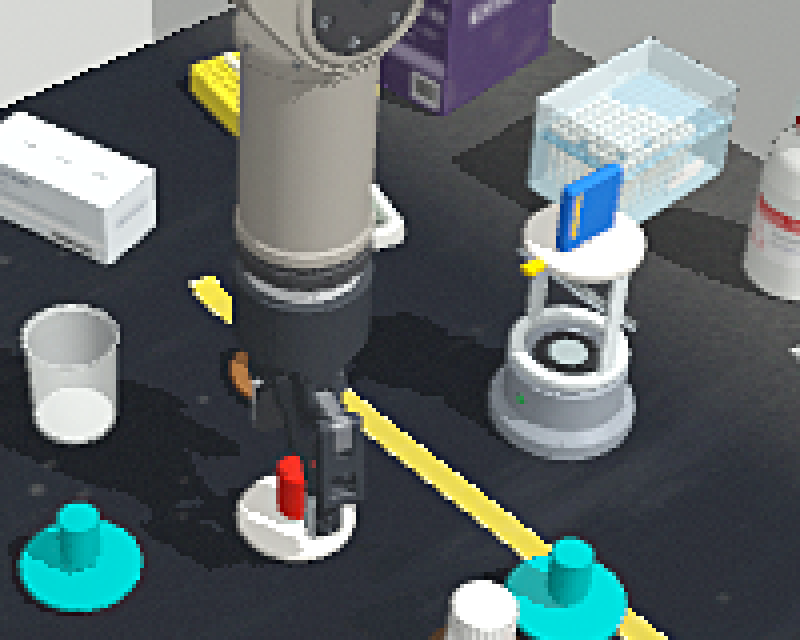

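The fingers straddle the knob at crop (290,490). I'll correct by a few mm and close.

```bash
python3 -m inch '[{"x":-0.1,"y":-0.03,"z":-0.22,"wx":0,"wy":0,"wz":0,"fingers":1},{"x":0,"y":0,"z":0,"wx":0,"wy":0,"wz":0,"fingers":0},{"x":0,"y":0,"z":0,"wx":0,"wy":0,"wz":0,"fingers":-1},{"x":0,"y":0,"z":0,"wx":0,"wy":0,"wz":0,"fingers":-1},{"x":0,"y":0,"z":0,"wx":0,"wy":0,"wz":0,"fingers":-1}]' 40 && python3 -m inch '[{"x":0,"y":0,"z":0,"wx":0,"wy":0,"wz":0,"fingers":-1},{"x":0,"y":0,"z":0,"wx":0,"wy":0,"wz":0,"fingers":-1}]'; python3 -c "
from h import *
st([.4495,.0335,.017])
im=arm.capture('scene'); save('scene4',im,(230,200,330,275),8)
"
```

```text
time_s: 3.88
eef_pos: [0.4496, 0.0336, 0.018]
tcp_rot: [0.293, 1.55, -0.293]
force: [0.4, -1.0, 1.4]
opening: 0.272
time_s: 4.12
eef_pos: [0.4496, 0.0336, 0.018]
tcp_rot: [0.293, 1.55, -0.293]
force: [-0.9, -0.2, 2.8]
opening: 0.266
t 4.125 pos [0.4496 0.0336 0.018 ] x [ 0.0009  0.0002 -1.    ] jaw deg 68.586379322755 F [-0.8849 -0.2152  2.8226] op 0.2663071536711307 q [-0.4744  0.3869  0.4424  2.0515 -0.2392  0.7508  1.3124]
units [-0.0048 -0.0033 -0.033 ]
```

View pics/scene4.png

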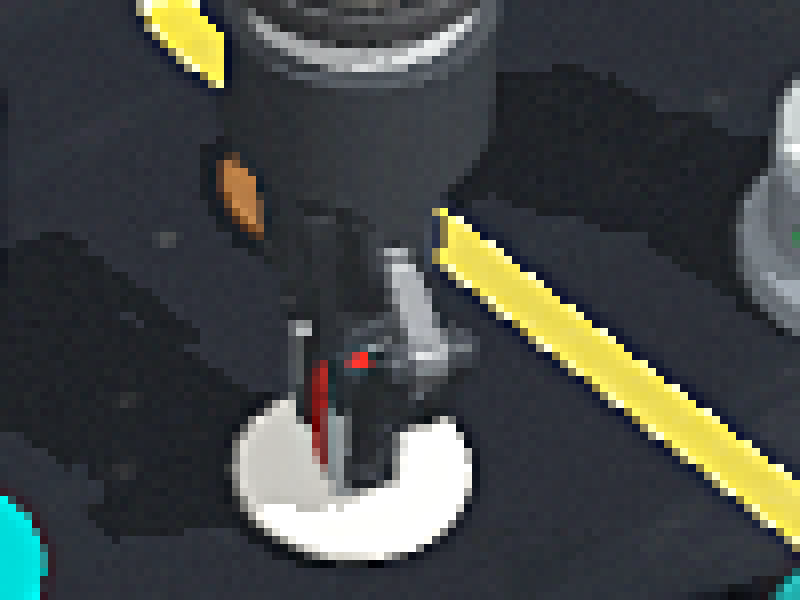

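The grip holds at about 23 mm opening and the disc is level at crop (350,480). I'll lift and carry it towards the beaker.

```bash
python3 -m inch '[{"x":0,"y":0,"z":0.5,"wx":0,"wy":0,"wz":0,"fingers":-1},{"x":0,"y":0,"z":0.9,"wx":0,"wy":0,"wz":0,"fingers":-1},{"x":0,"y":0,"z":1,"wx":0,"wy":0,"wz":0,"fingers":-1},{"x":0,"y":0,"z":1,"wx":0,"wy":0,"wz":0,"fingers":-1},{"x":0,"y":0.4,"z":0.6,"wx":0,"wy":0,"wz":0,"fingers":-1}]' && python3 -m inch '[{"x":-0.2,"y":0.8,"z":0,"wx":0,"wy":0,"wz":0,"fingers":-1},{"x":-0.3,"y":0.9,"z":0,"wx":0,"wy":0,"wz":0,"fingers":-1},{"x":-0.3,"y":0.9,"z":0,"wx":0,"wy":0,"wz":0,"fingers":-1},{"x":-0.3,"y":0.9,"z":0,"wx":0,"wy":0,"wz":0,"fingers":-1},{"x":-0.3,"y":0.8,"z":0,"wx":0,"wy":0,"wz":0,"fingers":-1}]' ; python3 -m inch '[{"x":-0.1,"y":0.5,"z":0,"wx":0,"wy":0,"wz":0,"fingers":-1},{"x":0,"y":0,"z":0,"wx":0,"wy":0,"wz":0,"fingers":-1},{"x":0,"y":0,"z":0,"wx":0,"wy":0,"wz":0,"fingers":-1}]' ; python3 -c "
from h import *
st([.4033,.1912,.1])
for n in('scene','top'):
  im=arm.capture(n); save(n+'5',im,(160,150,300,250) if n=='scene' else (200,220,290,290),5 if n=='scene' else 8)
"
```

```text
time_s: 4.8
eef_pos: [0.4498, 0.0445, 0.1399]
tcp_rot: [0.296, 1.548, -0.295]
force: [0.2, 1.0, -0.7]
opening: 0.267
time_s: 5.42
eef_pos: [0.4066, 0.1753, 0.1383]
tcp_rot: [0.293, 1.551, -0.293]
force: [-0.5, -0.2, -0.9]
opening: 0.269
time_s: 5.8
eef_pos: [0.4047, 0.1882, 0.1378]
tcp_rot: [0.294, 1.55, -0.295]
force: [-1.0, 0.3, -0.6]
opening: 0.267
t 5.8 pos [0.4047 0.1882 0.1378] x [ 0.0003 -0.0009 -1.    ] jaw deg 68.48974588352687 F [-1.019   0.2991 -0.5766] op 0.26721063338690104 q [-0.8066  0.1853  0.3793  1.9325 -0.0782  1.0381  0.802 ]
units [-0.0469  0.0988 -1.2605]
```

View pics/scene5.png

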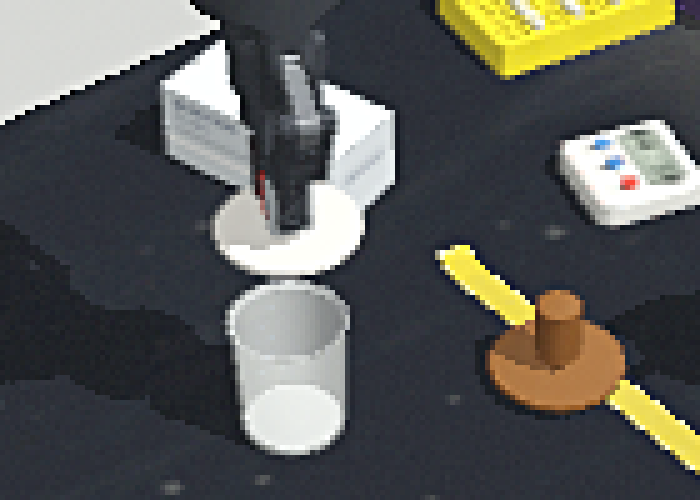

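View pics/top5.png

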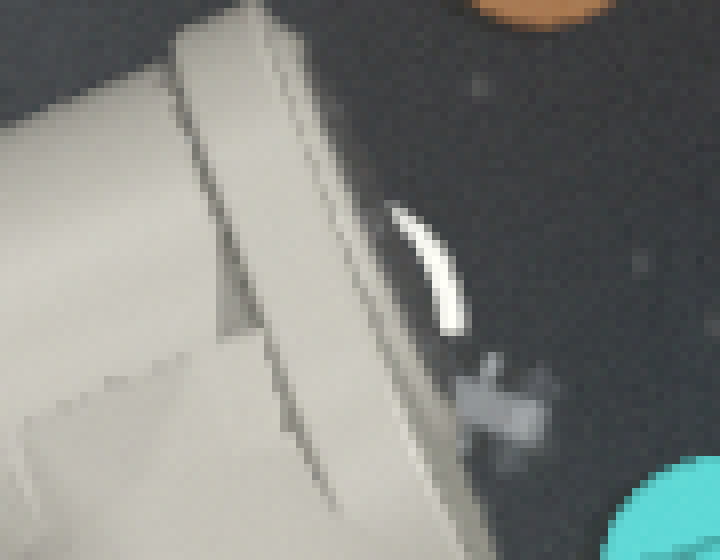

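```bash
python3 - <<'E'
from h import *
im=arm.capture('scene')
b,m=blobs(im,(0,0,140),(179,60,255),(195,180,240,206),60)
for c,s in b: print(c,s)
cs,_=cv2.findContours(m,cv2.RETR_EXTERNAL,cv2.CHAIN_APPROX_NONE)
c=max(cs,key=cv2.contourArea); h=cv2.convexHull(c)
print(cv2.fitEllipse(h),h.reshape(-1,2)+[195,180])
print(proj("scene",(.4047,.1882,.1298)),[proj("scene",(.4047+.035*np.cos(a),.1882+.035*np.sin(a),.1298)) for a in np.linspace(0,2*np.pi,9)[:8]])
print("beaker rim proj", [proj("scene",(.4033+.0295*np.cos(a),.1912+.0295*np.sin(a),.07)) for a in np.linspace(0,2*np.pi,9)[:8]])
E
```

```text
[218.7277 191.801 ] [195 180  44  25 573]
((21.624277114868164, -0.31659793853759766), (43.25325393676758, 50.684104919433594), 0.028548382222652435) [[238 180]
 [238 186]
 [231 198]
 [227 202]
 [223 204]
 [210 204]
 [208 203]
 [205 201]
 [204 200]
 [195 181]
 [195 180]]
[216.3799 195.1002] [array([228.338 , 189.2189]), array([218.6858, 185.9087]), array([207.7202, 187.9006]), array([201.5909, 194.147 ]), array([204.0603, 201.1594]), array([213.9692, 204.7093]), array([225.3304, 202.5417]), array([231.2029, 196.0556])]
beaker rim proj [array([226.1594, 208.7893]), array([218.2625, 205.9619]), array([209.2836, 207.6845]), array([204.2993, 213.0318]), array([206.3452, 218.9897]), array([214.4132, 221.9836]), array([223.6556, 220.1384]), array([228.4687, 214.6247])]
```

The scene view shows the disc level at crop (290,228), above the beaker rim at (290,320). The disc didn't shift during the grasp, comparing the pictures before and after. Both cameras agree on the knob-to-beaker offset to 1.5 mm, so the target TCP is about (.403, .191). I'll go just above the rim and look again.

```bash
python3 -m inch '[{"x":-0.05,"y":0.1,"z":-0.5,"wx":0,"wy":0,"wz":0,"fingers":-1},{"x":0,"y":0,"z":-0.5,"wx":0,"wy":0,"wz":0,"fingers":-1},{"x":0,"y":0,"z":-0.4,"wx":0,"wy":0,"wz":0,"fingers":-1},{"x":0,"y":0,"z":0,"wx":0,"wy":0,"wz":0,"fingers":-1},{"x":0,"y":0,"z":0,"wx":0,"wy":0,"wz":0,"fingers":-1}]' ; python3 -c "
from h import *
st([.403,.1912,.082])
for n in('scene','top'):
  im=arm.capture(n); save(n+'6',im,(180,170,260,240) if n=='scene' else (200,220,290,290),8)
"
```

```text
time_s: 6.58
eef_pos: [0.4029, 0.1926, 0.0957]
tcp_rot: [0.293, 1.551, -0.293]
force: [-0.5, -0.1, 0.4]
opening: 0.27
t 6.575 pos [0.4029 0.1926 0.0957] x [ 0.0003 -0.     -1.    ] jaw deg 68.58251818137695 F [-0.5115 -0.1166  0.4073] op 0.27049459159489 q [-0.8001  0.2417  0.369   1.985  -0.1074  0.9332  0.8201]
units [ 0.0017 -0.0451 -0.4582]
```

View pics/scene6.png

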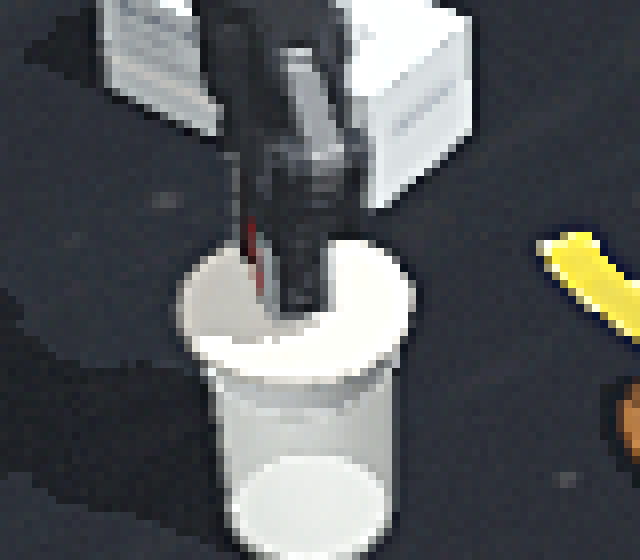

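View pics/top6.png

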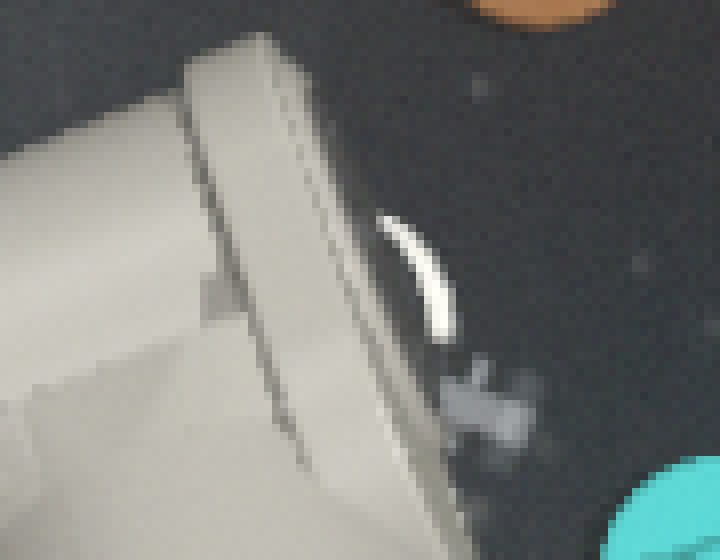

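```bash
python3 - <<'E'
from h import *
# edge coords -> pixel centre coords -0.5
cu=(178+415)/16+180-.5
for z in (.0877,):  # disc top
    # vertical extents: top edge ~238, bottom of disc underside ~382
    print(proj("scene",(.403,.1912,.0877)),proj("scene",(.403,.1912,.07)),proj("scene",(.403,.1926,.0877)))
print("cover u",cu,"beaker u",217.75-.5)
ang=np.linspace(0,2*np.pi,361)
def ext(x,y,z,r):
    P=np.array([proj("scene",(x+r*np.cos(a),y+r*np.sin(a),z)) for a in ang]);return P.min(0),P.max(0)
print("disc top",ext(.4029,.1926,.0877,.035),"disc under",ext(.4029,.1926,.0837,.035),"rim",ext(.403,.1912,.07,.0295))
print("obs disc u",178/8+179.5,415/8+179.5,"v top",238/8+169.5,"v bot",382/8+169.5,"rim obs u",42/4+194.5,140/4+194.5,"v",165/4+164.5)
E
```

```text
[215.9144 208.3452] [216.2719 213.8794] [215.5707 208.0507]
cover u 216.5625 beaker u 217.25
disc top (array([200.8525, 198.7633]), array([230.1531, 217.785 ])) disc under (array([200.9654, 200.0149]), array([230.2048, 219.0517])) rim (array([204.0077, 205.9731]), array([228.489 , 222.0775]))
obs disc u 201.75 231.375 v top 199.25 v bot 217.25 rim obs u 205.0 229.5 v 205.75
```

The disc sits above the rim at crop (296,310). Measured offsets agree with a y correction of about -1.4 mm. Lowering.

```bash
python3 -m inch '[{"x":0,"y":-0.05,"z":0,"wx":0,"wy":0,"wz":0,"fingers":-1},{"x":0,"y":0,"z":-0.15,"wx":0,"wy":0,"wz":0,"fingers":-1},{"x":0,"y":0,"z":-0.15,"wx":0,"wy":0,"wz":0,"fingers":-1},{"x":0,"y":0,"z":-0.08,"wx":0,"wy":0,"wz":0,"fingers":-1},{"x":0,"y":0,"z":0,"wx":0,"wy":0,"wz":0,"fingers":-1}]' ; python3 -c "
from h import *
st([.403,.1912,.082])
for n in('scene',):
  im=arm.capture(n); save(n+'7',im,(180,170,260,240),8)
"
```

```text
time_s: 7.3
eef_pos: [0.4024, 0.1909, 0.084]
tcp_rot: [0.293, 1.551, -0.294]
force: [-0.5, -0.7, 0.2]
opening: 0.268
t 7.3 pos [0.4024 0.1909 0.084 ] x [-0.0006 -0.0004 -1.    ] jaw deg 68.58940891749099 F [-0.5195 -0.682   0.2407] op 0.26780646247965156 q [-0.794   0.2577  0.367   2.0002 -0.1164  0.9043  0.8312]
units [ 0.0186  0.0088 -0.0653]
```

View pics/scene7.png

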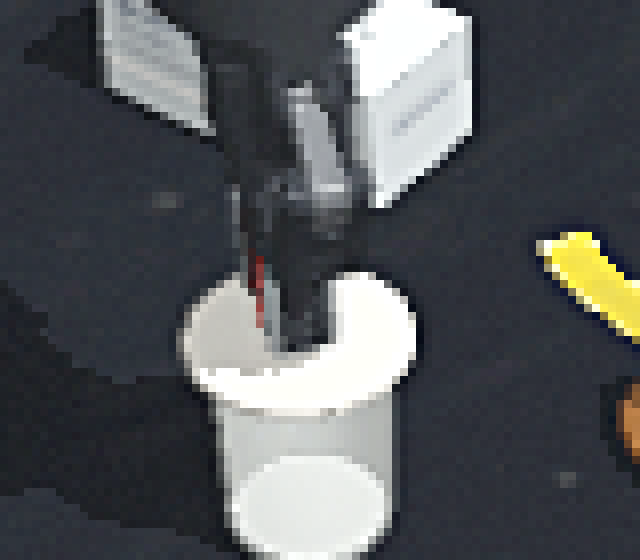

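The plug is inside the mouth with no contact force, and the disc is centred at crop (298,340). I'll lower the last 2 mm and release.

```bash
python3 -m inch '[{"x":0,"y":0,"z":-0.05,"wx":0,"wy":0,"wz":0,"fingers":-1},{"x":0,"y":0,"z":-0.03,"wx":0,"wy":0,"wz":0,"fingers":-1},{"x":0,"y":0,"z":0,"wx":0,"wy":0,"wz":0,"fingers":-1}]' && python3 -m inch '[{"x":0,"y":0,"z":0,"wx":0,"wy":0,"wz":0,"fingers":-0.1},{"x":0,"y":0,"z":0,"wx":0,"wy":0,"wz":0,"fingers":0.2},{"x":0,"y":0,"z":0,"wx":0,"wy":0,"wz":0,"fingers":0.5},{"x":0,"y":0,"z":0,"wx":0,"wy":0,"wz":0,"fingers":0.5},{"x":0,"y":0,"z":0,"wx":0,"wy":0,"wz":0,"fingers":0.5}]'; python3 -c "
from h import *
st([.403,.1912,.2])
for n in('scene',):
  im=arm.capture(n); save(n+'8',im,(180,170,260,240),8)
"
```

```text
time_s: 7.72
eef_pos: [0.4027, 0.191, 0.0819]
tcp_rot: [0.293, 1.551, -0.293]
force: [-0.5, -0.5, -0.2]
opening: 0.269
time_s: 8.35
eef_pos: [0.4027, 0.1911, 0.0819]
tcp_rot: [0.293, 1.551, -0.293]
force: [0.4, -0.6, 0.1]
opening: 0.75
t 8.35 pos [0.4027 0.1911 0.0819] x [ 0.0001  0.     -1.    ] jaw deg 68.58911330016619 F [ 0.4271 -0.5878  0.0817] op 0.7500524285194496 q [-0.7931  0.2608  0.3665  2.0024 -0.1184  0.8984  0.833 ]
units [0.0093 0.0048 3.9362]
```

View pics/scene8.png

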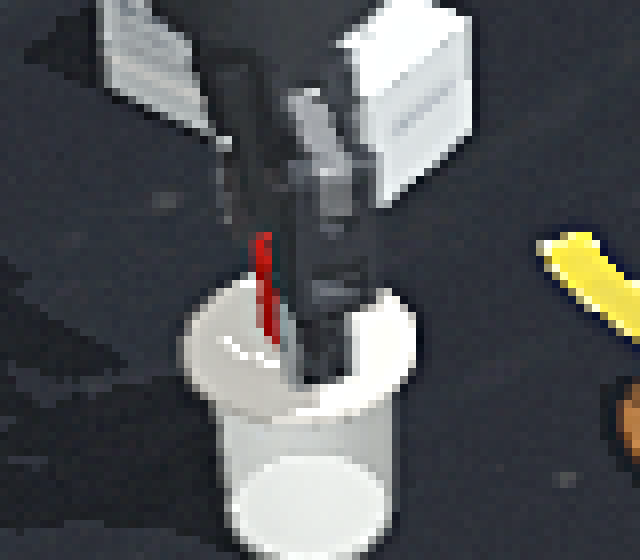

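The fingers are clear of the knob and the disc rests on the rim. I'll raise straight up, then move towards the mirror head.

```bash
python3 -m inch '[{"x":0,"y":0,"z":0.6,"wx":0,"wy":0,"wz":0,"fingers":0.5},{"x":0,"y":0,"z":1,"wx":0,"wy":0,"wz":0,"fingers":0.5},{"x":0,"y":0,"z":1,"wx":0,"wy":0,"wz":0,"fingers":0.5},{"x":0,"y":0,"z":1,"wx":0,"wy":0,"wz":0,"fingers":1},{"x":0,"y":0,"z":1,"wx":0,"wy":0,"wz":0,"fingers":1}]' && python3 -m inch '[{"x":0.5,"y":-0.5,"z":0.6,"wx":0,"wy":0,"wz":0,"fingers":1},{"x":0.9,"y":-0.7,"z":0,"wx":0,"wy":0,"wz":0.3,"fingers":1},{"x":0.9,"y":-0.7,"z":0,"wx":0,"wy":0,"wz":0.3,"fingers":1},{"x":0.9,"y":-0.7,"z":0,"wx":0,"wy":0,"wz":0.3,"fingers":1},{"x":0.9,"y":-0.7,"z":0,"wx":0,"wy":0,"wz":0.3,"fingers":1}]'; python3 -m inch '[{"x":0,"y":-0.5,"z":0,"wx":0,"wy":0,"wz":0.3,"fingers":1},{"x":0,"y":-0.5,"z":0,"wx":0,"wy":0,"wz":0.3,"fingers":1}]'; python3 -c "
from h import *
st([.644,.0005,.225])
for n in('scene','top'):
  im=arm.capture(n); save(n+'9',im,(180,120,380,260) if n=='scene' else (215,110,375,290),4)
"
```

```text
time_s: 9.02
eef_pos: [0.4026, 0.191, 0.2209]
tcp_rot: [0.293, 1.551, -0.293]
force: [0.4, 0.4, -0.0]
opening: 1.002
time_s: 9.65
eef_pos: [0.5264, 0.0915, 0.2378]
tcp_rot: [0.151, 1.566, -0.151]
force: [0.5, 1.4, -0.5]
opening: 1.002
time_s: 9.9
eef_pos: [0.5259, 0.0612, 0.2375]
tcp_rot: [0.08, 1.57, -0.081]
force: [-1.0, -0.3, 0.2]
opening: 0.996
t 9.9 pos [0.5259 0.0612 0.2375] x [-0.0006 -0.0005 -1.    ] jaw deg 84.10586460339722 F [-0.9507 -0.2534  0.2087] op 0.9962064341868805 q [-0.5254  0.2805  0.4825  1.5702 -0.1324  1.3243  1.4415]
units [ 3.9378 -2.0247 -0.4173]
```

View pics/scene9.png

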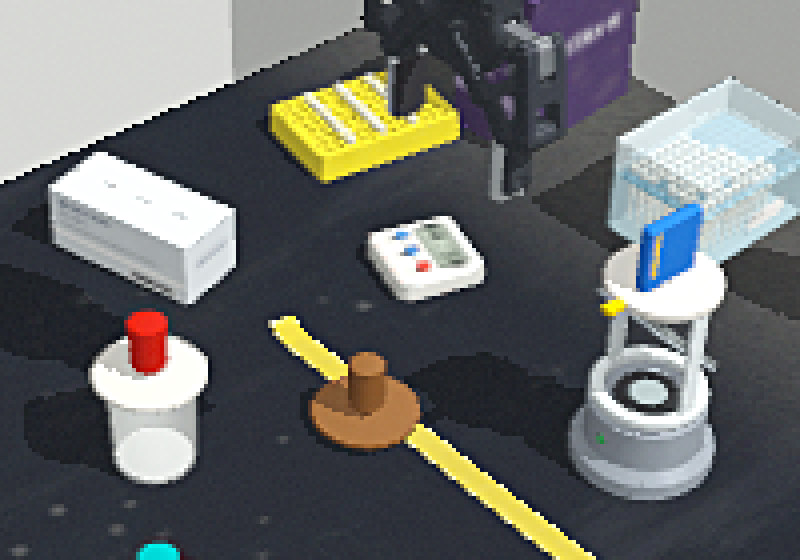

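View pics/top9.png

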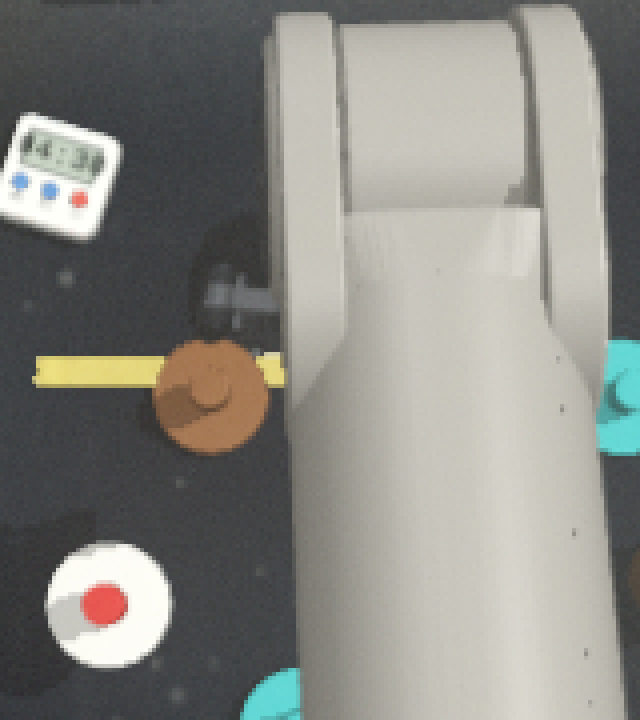

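The cover is seated and level, at scene crop (150,370) and top crop (105,605). I'll measure the final knob position and the line of sight.

```bash
python3 - <<'E'
from h import *
S=arm.capture("scene");T=arm.capture("top")
ct=blobs(T,(0,120,120),(8,255,255),(220,240,265,280))[0][0];print(ct)
sb=blobs(S,(0,120,80),(8,255,255),(200,190,230,220))[0][0];print(sb)
w=blobs(T,(0,0,120),(179,60,255),(220,240,265,280),60)[0][0];print(w)
kt=plane("top",*ct[0],.111); ks=plane("scene",*sb[0],.100)
dt=plane("top",240.5+.7*0+ (105.5/4+215-.5-240.5)*0+ (109/4+214.5-240.5),(604.5/4+109.5),.074)
print("knob",kt,ks,"disc",dt,plane("scene",149/4+179.5,371/4+119.5,.074))
k=(kt[:2]+ks[:2])/2
for m,kk in (((.6431,.0004),kt),((.6456,.0001),ks)):
    d=kk[:2]-np.array(m);print("dir deg",np.degrees(np.arctan2(d[1],d[0])))
E
```

```text
(array([240.679, 260.963]), array([236, 257,  11,   9,  81]))
(array([216.4697, 204.7879]), array([212, 198,  10,  16, 132]))
(array([242.01  , 260.7805]), array([226, 245,  32,  32, 697]))
knob [0.4013 0.1899 0.111 ] [0.4037 0.1889 0.1   ] disc [0.4019 0.1906 0.074 ] [0.4049 0.1915 0.074 ]
dir deg 141.91017999104525
dir deg 142.0186046656439
```

```bash
python3 -m inch '[{"x":0.8,"y":-0.4,"z":0,"wx":0,"wy":0,"wz":0,"fingers":1},{"x":0.8,"y":-0.4,"z":0,"wx":0,"wy":0,"wz":0,"fingers":1},{"x":0.8,"y":-0.4,"z":0,"wx":0,"wy":0,"wz":0,"fingers":1},{"x":0.8,"y":-0.4,"z":0,"wx":0,"wy":0,"wz":0,"fingers":1},{"x":0.7,"y":-0.4,"z":0,"wx":0,"wy":0,"wz":0,"fingers":1}]' && python3 -m inch '[{"x":0,"y":0,"z":0,"wx":0,"wy":0,"wz":0,"fingers":1}]'; python3 -c "
from h import *
st([.644,.0005,.1505])
for n in('scene',):
  im=arm.capture(n); save(n+'10',im,(280,100,400,250),5)
"
```

```text
time_s: 10.72
eef_pos: [0.6436, 0.0037, 0.2375]
tcp_rot: [0.081, 1.57, -0.079]
force: [-0.4, 0.4, -0.2]
opening: 0.996
time_s: 10.85
eef_pos: [0.6434, 0.002, 0.237]
tcp_rot: [0.081, 1.57, -0.083]
force: [-0.3, -0.3, -0.7]
opening: 0.999
t 10.85 pos [0.6434 0.002  0.237 ] x [-0.0008 -0.0008 -1.    ] jaw deg 84.00905584738 F [-0.2997 -0.3118 -0.716 ] op 0.9990843138717209 q [-0.3256  0.5358  0.4955  1.2258 -0.2465  1.4392  1.6088]
units [ 0.021  -0.0484 -2.8822]
```

View pics/scene10.png

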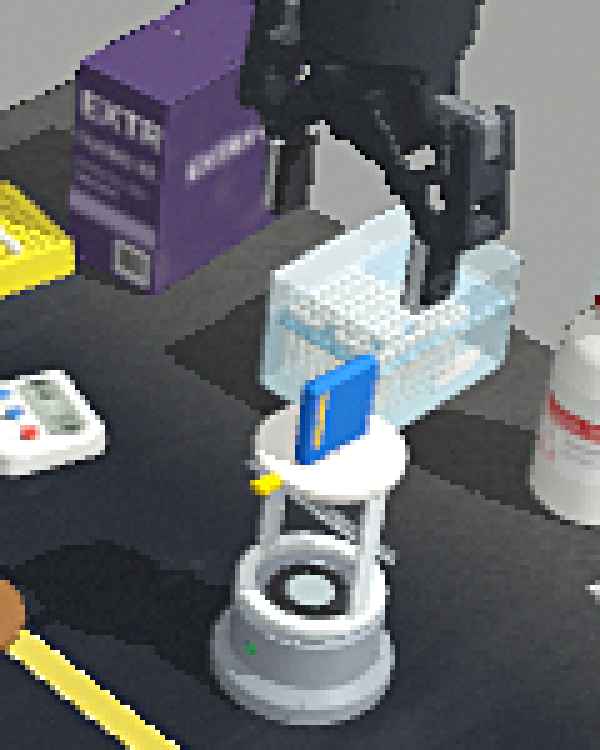

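The open fingers straddle the blue grip, at crop (340,405), from above. Descending to TCP z ≈ 0.15.

```bash
python3 -m inch '[{"x":0,"y":-0.05,"z":-0.7,"wx":0,"wy":0,"wz":0,"fingers":1},{"x":0,"y":0,"z":-0.7,"wx":0,"wy":0,"wz":0,"fingers":1},{"x":0,"y":0,"z":-0.7,"wx":0,"wy":0,"wz":0,"fingers":1},{"x":0,"y":0,"z":-0.5,"wx":0,"wy":0,"wz":0,"fingers":1},{"x":0,"y":0,"z":-0.25,"wx":0,"wy":0,"wz":0,"fingers":1}]' && python3 -m inch '[{"x":0,"y":0,"z":0,"wx":0,"wy":0,"wz":0,"fingers":1}]'; python3 -c "
from h import *
st([.644,.0005,.1505])
for n in('scene',):
  im=arm.capture(n); save(n+'11',im,(280,100,400,250),5)
"
```

```text
time_s: 11.52
eef_pos: [0.642, 0.0017, 0.1517]
tcp_rot: [0.081, 1.571, -0.08]
force: [0.0, -0.1, 0.6]
opening: 1.0
time_s: 11.65
eef_pos: [0.6424, 0.001, 0.1522]
tcp_rot: [0.081, 1.57, -0.081]
force: [0.7, 0.5, 0.4]
opening: 0.999
t 11.65 pos [0.6424 0.001  0.1522] x [-0.0006  0.0002 -1.    ] jaw deg 84.08361939597974 F [0.6673 0.469  0.3759] op 0.9994689069945584 q [-0.3265  0.5804  0.4784  1.3675 -0.2687  1.2584  1.6348]
units [ 0.0529 -0.0167 -0.0573]
```

View pics/scene11.png

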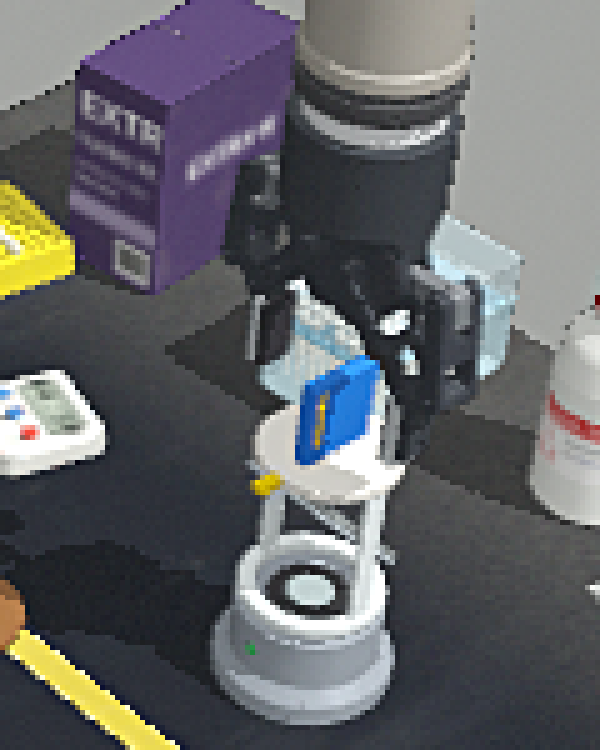

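The fingers are on both sides of the grip. Closing.

```bash
python3 -m inch '[{"x":0.05,"y":-0.02,"z":-0.03,"wx":0,"wy":0,"wz":0,"fingers":0},{"x":0,"y":0,"z":0,"wx":0,"wy":0,"wz":0,"fingers":-0.5},{"x":0,"y":0,"z":0,"wx":0,"wy":0,"wz":0,"fingers":-1},{"x":0,"y":0,"z":0,"wx":0,"wy":0,"wz":0,"fingers":-1},{"x":0,"y":0,"z":0,"wx":0,"wy":0,"wz":0,"fingers":-1}]' 40 && python3 -m inch '[{"x":0,"y":0,"z":0,"wx":0,"wy":0,"wz":0,"fingers":-1},{"x":0,"y":0,"z":0,"wx":0,"wy":0,"wz":0,"fingers":-1}]'; python3 -c "
from h import *
st([.644,.0005,.1505]);print(arm.sense()['wrist_torque'])
for n in('scene',):
  im=arm.capture(n); save(n+'12',im,(280,100,400,250),5)
"
```

```text
time_s: 12.32
eef_pos: [0.6447, 0.0008, 0.1517]
tcp_rot: [0.082, 1.568, -0.08]
force: [1.3, 1.0, 0.7]
opening: 0.11
time_s: 12.58
eef_pos: [0.6447, 0.0008, 0.1517]
tcp_rot: [0.082, 1.568, -0.08]
force: [1.5, 2.5, 1.7]
opening: 0.114
t 12.575 pos [0.6447 0.0008 0.1517] x [ 0.0011  0.0009 -1.    ] jaw deg 84.10570249358126 F [1.5374 2.4968 1.7364] op 0.11435430993510604 q [-0.3241  0.5841  0.4776  1.3626 -0.2707  1.258   1.6363]
units [-0.0234 -0.0097 -0.0406]
[ 0.3442 -0.3541 -0.0425]
```

View pics/scene12.png

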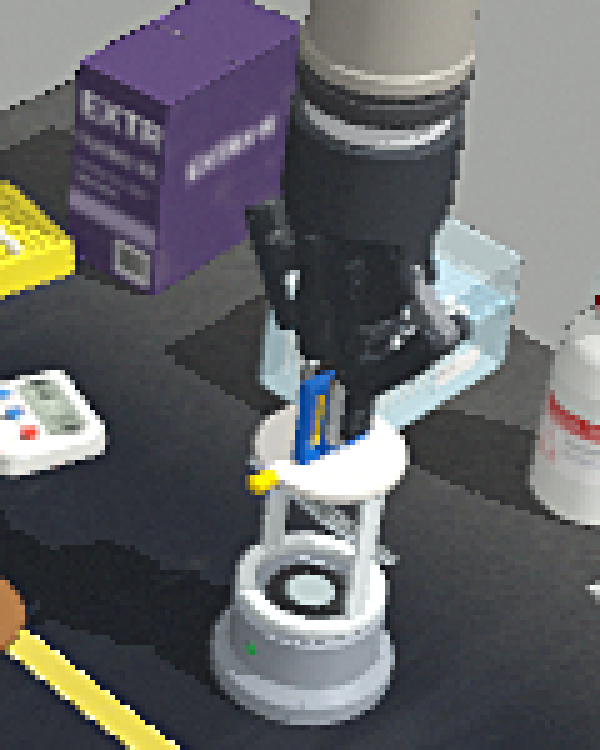

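The grip is held (opening 0.11) with low forces. I'll turn clockwise by 32.2° (-3.75 units).

```bash
python3 -m inch '[{"x":0,"y":0,"z":0,"wx":0,"wy":0,"wz":-0.3,"fingers":-1},{"x":0,"y":0,"z":0,"wx":0,"wy":0,"wz":-0.4,"fingers":-1},{"x":0,"y":0,"z":0,"wx":0,"wy":0,"wz":-0.4,"fingers":-1},{"x":0,"y":0,"z":0,"wx":0,"wy":0,"wz":-0.4,"fingers":-1},{"x":0,"y":0,"z":0,"wx":0,"wy":0,"wz":-0.4,"fingers":-1}]' && python3 -c "
from h import *
st([.644,.0005,.1515]);print(arm.sense()['wrist_torque'])"
python3 -m inch '[{"x":0,"y":0,"z":0,"wx":0,"wy":0,"wz":-0.4,"fingers":-1},{"x":0,"y":0,"z":0,"wx":0,"wy":0,"wz":-0.4,"fingers":-1},{"x":0,"y":0,"z":0,"wx":0,"wy":0,"wz":-0.4,"fingers":-1},{"x":0,"y":0,"z":0,"wx":0,"wy":0,"wz":-0.4,"fingers":-1},{"x":0,"y":0,"z":0,"wx":0,"wy":0,"wz":0,"fingers":-1}]'; python3 -c "
from h import *
st([.644,.0005,.1515]);print(arm.sense()['wrist_torque'])"
```

```text
time_s: 13.25
eef_pos: [0.6448, 0.001, 0.1517]
tcp_rot: [0.307, 1.548, -0.305]
force: [2.3, 3.1, -0.2]
opening: 0.113
t 13.25 pos [0.6448 0.001  0.1517] x [ 0.0012  0.0012 -1.    ] jaw deg 67.6759064046029 F [ 2.2996  3.0846 -0.1958] op 0.11325119581169574 q [-0.3619  0.5949  0.5415  1.3643 -0.3091  1.2649  1.377 ]
units [-0.0256 -0.0179 -0.0074]
[ 0.3813 -0.3061 -0.002 ]
time_s: 13.88
eef_pos: [0.6449, 0.0012, 0.1517]
tcp_rot: [0.492, 1.514, -0.49]
force: [2.6, 3.7, 0.4]
opening: 0.105
t 13.875 pos [0.6449 0.0012 0.1517] x [ 0.0014  0.0012 -1.    ] jaw deg 54.0833818189624 F [2.6054 3.7432 0.378 ] op 0.10534076463688882 q [-0.393   0.6053  0.5952  1.3656 -0.3418  1.2717  1.163 ]
units [-0.0287 -0.0234 -0.0074]
[ 0.5811 -0.4984  0.0536]
```

```bash
python3 -m inch '[{"x":0,"y":0,"z":0,"wx":0,"wy":0,"wz":-0.24,"fingers":-1},{"x":0,"y":0,"z":0,"wx":0,"wy":0,"wz":0,"fingers":-1},{"x":0,"y":0,"z":0,"wx":0,"wy":0,"wz":0,"fingers":-1}]'; python3 -c "
from h import *
st([.645,.001,.1515]);print(arm.sense()['wrist_torque'])
for n in('scene','top'):
  im=arm.capture(n); cv2.imwrite('pics/%s13f.png'%n,im[:,:,::-1]); save(n+'13',im,(300,150,380,230) if n=='scene' else (215,110,375,290),7 if n=='scene' else 4)
"
```

```text
time_s: 14.25
eef_pos: [0.6449, 0.0012, 0.1517]
tcp_rot: [0.521, 1.507, -0.518]
force: [3.2, 4.1, 0.3]
opening: 0.109
t 14.25 pos [0.6449 0.0012 0.1517] x [ 0.0015  0.0015 -1.    ] jaw deg 51.95070884821161 F [3.1729 4.0791 0.2724] op 0.10914239933697731 q [-0.3974  0.6069  0.6032  1.3658 -0.3469  1.2727  1.1296]
units [ 0.0038 -0.0063 -0.0082]
[ 0.6604 -0.5615  0.001 ]
```

View pics/scene13.png

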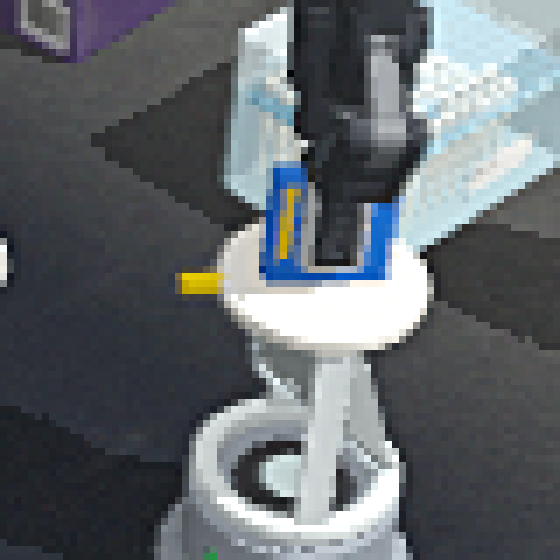

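View pics/top13.png

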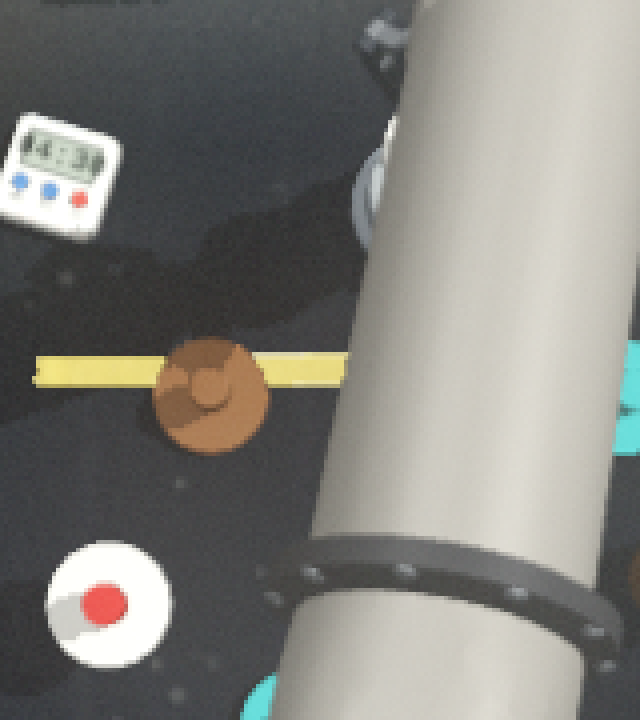

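View pics/scene13f.png

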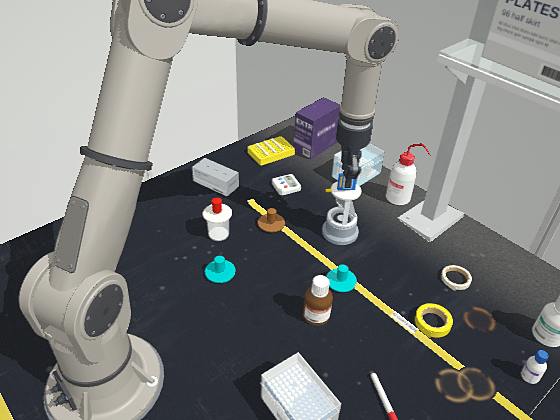

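The head has turned: the pointer is at crop (199,284), facing the cover, and the cover is still seated. Next I'll cross-check the angle from the image.

```bash
python3 - <<'E'
from h import *
S=cv2.cvtColor(cv2.imread("pics/scene13f.png"),cv2.COLOR_BGR2RGB);S0=cv2.cvtColor(cv2.imread("pics/scene0.png"),cv2.COLOR_BGR2RGB)
for im in(S0,S):
    for c,s in blobs(im,(20,120,120),(35,255,255),(318,160,365,205),4)[0]:
        if s[2]>3:
            p=plane("scene",*c,.137);print(c,s,p)
            for a in((.6456,.0001),(.6449,.0012)): d=p[:2]-a;print(" dir",np.degrees(np.arctan2(d[1],d[0])),"r",np.hypot(*d))
# grip lower near edge
f=lambda x,y:(x/7+299.5,y/7+149.5)
a,b=plane("scene",*f(263,277),.141),plane("scene",*f(387,277),.141);d=a-b;print("grip edge deg",np.degrees(np.arctan2(d[1],d[0])),np.hypot(*d[:2]))
k=plane("scene",*blobs(S,(0,120,80),(8,255,255),(200,190,235,222))[0][0][0],.1);
for ax in((.6456,.0001),(.6449,.0012)): print("knob",k,np.degrees(np.arctan2(k[1]-ax[1],k[0]-ax[0])))
E
```

```text
[332.8 196.4] [330 195   7   4  20] [0.6071 0.0056 0.137 ]
 dir 171.91162656523974 r 0.038884965756544196
 dir 173.40339139961267 r 0.038050054866893904
[328.1875 189.9375] [326 189   6   3  16] [0.616  0.0294 0.137 ]
 dir 135.21715783857346 r 0.04166314760570282
 dir 135.62520707348284 r 0.04039246089639536
grip edge deg 140.84032873730607 0.04221111030888429
knob [0.4038 0.1891 0.1   ] 141.9872570432649
knob [0.4038 0.1891 0.1   ] 142.0689069480368
```

The image checks agree with the tool's yaw: the grip edge reads about 141°, the jaws put the head at 142.0°, and the bearing to the knob is 142.0°. The grip is steady and the forces are small, so I'm handing in.

```bash
python3 -c "
from h import *
st();print(arm.job_done())"
```

```text
t 14.35 pos [0.6448 0.0012 0.1517] x [ 0.0014  0.0015 -1.    ] jaw deg 51.94784269122628 F [2.9608 4.4622 0.5996] op 0.10900029418016109 q [-0.3974  0.6068  0.6031  1.3658 -0.347   1.2728  1.1295]
the job is handed in; nothing more can be done
None
```

I set the white cover with the red knob on the beaker and let go of it. I then gripped the blue grip, turned the mirror head about 32° clockwise towards the knob, and handed in at 14.35 s with the grip still held.

**Cover:** in the last pictures it sits level on the rim. The cameras agree with the release position to about 2 mm.

**Mirror:** the jaws put the line of sight at 141.95° in the world frame, and the bearing to the knob comes out at 142.0°. The contact force was about 5 N. I could not see the camera's own view, so this rests on the jaws lying flush on the grip.

**Checks that disagreed:**
- The grip's lower edge read 140.8° in the scene picture, which is within its error.
- The yellow pointer read about 135.5° in the scene picture. That reading shifts by several degrees with the pointer height I assumed, so I trusted the jaw angle and the grip edge instead.
- The two cameras differ by 2–4 mm in x; I used their average.

The bottle, carton, timer and look-alike covers were not touched, and in the last pictures they look to be where they were.

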